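# Step the backlight's aperture turret to its smallest aperture

### The job

Set the backlight for measuring turned parts: push the tabs of its aperture turret with the fingertips and step the turret round, either way, until the smallest aperture has clicked home under the exit collar. Only push: do not pinch or force the turret, and leave everything else on the bench where it is. Finish with the hand clear.

Things in the scene. Friction and masses are not known exactly. Their poses are not given: they have to be found in the camera images.
- backlight: Backlight unit, fixed to the bench. Origin: on the bench, on the turret's vertical pivot axis; x points from the pivot to the column with the exit collar, z up. Foot plate 265 x 150, 11 high (x -100 to 165). Round ribbed lamp house under the turret, diameter 124, 52 high. White driver housing x 50 to 150, 64 wide, 51 high.
- column_top (a point): Centre of the top of the fixed white column (x 114 to 150 from the pivot, 50 wide, 95 high). From it a level arm, 24 wide, 83 to 95 above the bench, reaches over the turret to the collar. Turret and tabs pass freely under arm and collar (tab tips 12 inside the column); a finger standing beside a tab does not.
- turret (a joint): Turret angle (rad), counter-clockwise from above positive, counting on past full turns; 0 or any multiple of 2 pi when the smallest aperture is under the collar. Turns either way, click stops every 72 deg: left free it pulls itself home to the nearest stop (within 36 deg) and stays; stepping it by a tab takes about 2 to 4 N, more when pushed fast.
- turret_top (a point): Centre of the turret's steel hub, top 75 above the bench. Turret: dark disc, diameter 148, 56 to 66 above the bench, with five bright round aperture plates of diameter 39, 72 deg apart on a radius of 48, with black holes of 6, 11, 17, 23 and 29, in that order counter-clockwise from above.
- smallest_aperture (a point): Centre of the smallest aperture (hole of diameter 6), on the upper face of the turret, 68 above the bench; turns with the turret.
- smallest_tab (a point): Point on the tab in line with the smallest aperture, at radius 90, 66 above the bench. Five like tabs, one in line with each aperture: radial, radius 74 to 102, 14 wide, 56 to 66 above the bench, with a rib 6 wide on top (radius 78 to 102) up to 75. Free air below and between the tabs outside the lamp house, down to the foot plate. Any tab may be pushed.
- exit_collar (a point): Centre of the upper rim of the exit collar, a fixed dark ring (outer diameter 56, inner 44, 73 to 97 above the bench) at the end of the arm, 48 from the pivot. The aperture in use is seen through it from above.
- flange: Bystander, loose: machined aluminium flange, diameter 95, height 34. Origin at the centre of its underside.
- ring_gauge: Bystander, loose: steel ring gauge, outer diameter 58, height 20. Origin at the centre of its underside.
- cleaner: Bystander, loose: white bottle of lens cleaner, diameter 38, height 105. Origin at the centre of its underside.
- loupe: Bystander, loose: black loupe, diameter 36, height 36. Origin at the centre of its underside.
- vblock: Bystander, loose: steel V-block, 50 x 44, height 40. Origin at the centre of its underside.
- pin_stand: Bystander, loose: wooden block 45 x 90 x 22 with five upright steel pins, height 51. Origin at the centre of its underside.
- spare_cell: Bystander, loose: spare aluminium ring, outer diameter 39, height 8, lying loose on the foot plate of the backlight. Origin at the centre of its underside.

How it is judged:
At the end, for the whole second after the job is handed in: The smallest aperture is under the exit collar, centred on it within 5 mm as seen from above (6 deg of turn), with the turret at rest; every loose thing is within 15 mm of where it stood (horizontal distance between smallest_aperture and exit_collar below 0.005 m and velocity of joint turret between -0.05 and 0.05 rad/s and distance of each of flange, ring_gauge, cleaner, loupe, vblock, pin_stand, spare_cell from where it was at the start of the episode below 0.015 m); the robot touches nothing.
It fails at once if a loose thing on the bench is lifted, carried or pushed more than 15 mm from its place (distance of any of flange, ring_gauge, cleaner, loupe, vblock, pin_stand, spare_cell from where it was at the start of the episode above 0.015 m).
It fails at once if the turret or its unit is pinched or forced (more than 30 N from the gripper or arm) (contact force between any of the fingers, the arm and backlight above 30 N).
It also fails if it takes over 42 s, if anything falls off the work surface, if the arm or the gripper's body presses on something with over 40 N, if the wrist force passes 120 N, or if a joint passes its speed limit or range.

### The arm

A 6-joint arm with a two-finger parallel gripper is mounted at the origin on the work surface. World frame = base frame: x ahead of the robot, y to its left, z up, the work surface at z = 0. Lengths are in m, angles in rad, forces in N, time in s.
With the tool pointing down it reaches from about 0.35 to 0.925 m from the base axis. Payload 6.4 kg.
Tool frame: the origin (TCP) lies at the very end of the fingers, on their centre line; the grasp point (between the pads) lies 19 mm behind it; z points along the fingers, y is the direction in which the jaws open and shut (so a half turn about z gives the same grasp; the last joint's range is limited). The gripper opens to 85 mm and grips with 20 to 120 N. Pads are 22 mm wide; open, the fingers measure 114 mm over their backs; the gripper's body (76 mm by 85 mm) begins 54 mm behind the grasp point. The pads swing forward as they close: fully open they stand 13 mm farther back than shut.
Start: joints at [-1.445, 0.245, 1.558, -0, 1.339, -0.174], TCP at [0.192, -0.621, 0.231] pointing down, gripper open.
Joint ranges: [-3.13, 3.13], [-1.02, 2.26], [0.13, 2.54], [-0.95, 4.09], [0.21, 2.88], [-2.74, 2.74]. Speed limits (rad/s): [2.57, 2.57, 3.14, 3.14, 3.14, 3.14].

### API

Orientations are given as a 3x3 rotation matrix whose columns are the frame's x, y, z axes.
In Python, from cell import manip gives the robot as it stands. The module is installed in compiled form; this text tells all that it offers.
- The arm moves only by the tool carry_out, never from a script. Its argument "steps" is a list that holds one entry, the list of rows, each a list of 7 numbers: the finger opening in cm, from 0 to 8.54, then the shift along the world's x, y, z in cm, then the turn, a rotation vector about the world's x, y, z in rad. In form: [[[gripper, dx, dy, dz, ax, ay, az], ...]]. A call has 1 to 20 rows; each row is the pose to reach, as a shift and turn from the pose measured when the call began; what a row does not reach only later rows make up. A row lasts 1/10 s, in which the tool goes at most 50 mm and 8.59 degrees, less where a joint would pass 70% of its speed; a pose out of reach is approached as far as the arm can. A call with a gripper value outside its range is refused whole. The fingers move at their own pace and stop on an object; "squeeze" is the grip in N (left out, the last holds). Time passes only in rows, so rows that repeat a pose let the fingers close. It gives the time, the measured TCP pose, the force and the opening at its end, in the units of the state.
- manip.read_state(): the state, without advancing time (a new reading comes with each control period).
- manip.grab_frame(name): name is "scene" or "top" or "wrist"; returns the picture (480x640x3 uint8, red, green, blue); there is no depth.
- manip.camera_info(name): a dict with "intrinsics" (3x3 intrinsics, pixels), "rvec" (rotation vector, rad) and "tvec" (3), from world to camera coordinates, as OpenCV has them. Camera axes: x right, y down, z forward; pixel columns grow to the right and rows downward; lengths in m; the calibration is good to about 2 mm. A picture is of the moment at which its call begins: read the wrist's pose just before it. camera_info takes no time and is no camera call; for the wrist camera it gives the pose at the moment of the call.
- manip.sign_off(): hands the job in, once; it reports no verdict.
The state is a dict: "t": time; "joint_positions": joint angles; "qvel": joint speeds; "joint_efforts": joint torques, N m; "tool_pos": TCP position; "eef_rot": TCP orientation; "force": force on the tool from outside, world axes, zero at the start; "torque": the same for the moment, N m; "gripper_width": finger opening in m.
Only numpy, scipy, OpenCV 4.12 (cv2) and the standard library are available. Lean on these libraries where they do the work, as an engineer would, in place of code of your own. Each camera call takes 0.05 s, during which the arm holds its last target. There are 200 camera calls.

## Working session

There is one attempt and no reset: what is moved stays moved. The work goes in short steps, Python scripts to look and compute and a tool call to move; the robot and the scene stay as the last step left them, time stands still between calls to the robot, and variables do not carry over. Pictures are saved under pics/ and viewed, about 8 in all and at most 12, crops included, and the job is handed in when it is done.

Besides the shell and the picture viewer there is one more tool, called after "Emit:" as name(argument=value, ...) on one line, values as JSON. carry_out: Moves the arm, as the interface text tells. Its arguments: {"type":"object","properties":{"steps":{"type":"array","items":{"type":"array","items":{"type":"array","items":{"type":"number"}}}},"squeeze":{"type":"number"}},"required":["steps"]}

```bash
mkdir -p pics
python3 - <<'E'
from cell import manip
import cv2,numpy as np
for n in("scene","top"):
    f=manip.grab_frame(n); cv2.imwrite(f"pics/{n}0.png",f[:,:,::-1])
    c=manip.camera_info(n); R=cv2.Rodrigues(np.array(c["rvec"]))[0]
    print(n,np.round(c["intrinsics"],1).tolist(),(-R.T@np.array(c["tvec"]).ravel()).round(3),R.round(2).tolist())
s=manip.read_state();print(s["t"],s["tool_pos"],np.round(s["eef_rot"],3).tolist(),s["gripper_width"])
E
```

```text
scene [[520.5, 0.0, 320.7], [0.0, 520.5, 234.7], [0.0, 0.0, 1.0]] [1.042 0.477 0.65 ] [[-0.73, 0.69, 0.02], [0.44, 0.49, -0.75], [-0.52, -0.54, -0.66]]
top [[543.3, 0.0, 317.1], [0.0, 543.3, 237.5], [0.0, 0.0, 1.0]] [0.447 0.04  1.01 ] [[-0.01, -1.0, 0.02], [-0.99, 0.01, -0.14], [0.14, -0.02, -0.99]]
0.1 [ 0.19189092 -0.62048403  0.23027457] [[0.955, 0.295, -0.0], [0.295, -0.955, 0.002], [0.0, -0.002, -1.0]] 0.08504608501242175
```

View pics/top0.png

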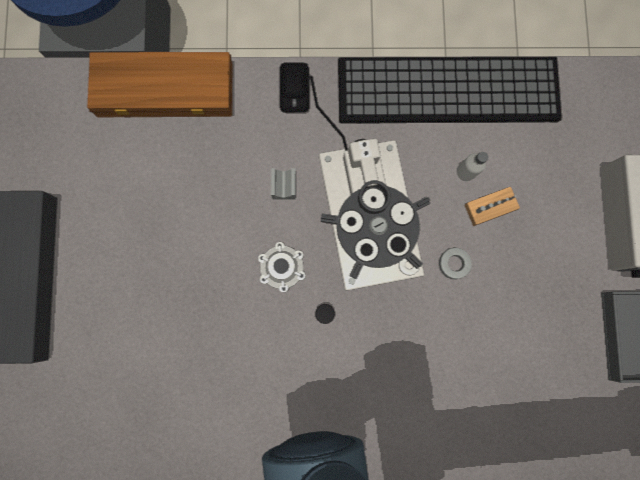

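View pics/scene0.png

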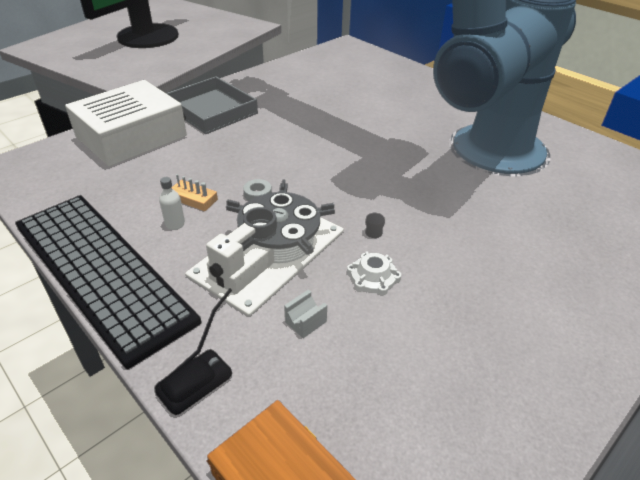

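Top view: pivot is near (379,226), column (365,152) and collar (374,198). The small hole looks to be at (402,213). I'll enlarge that area to check.

```bash
cat > h.py <<'E'
from cell import manip
import cv2,numpy as np
def ray(n,uv,z,c=None):
    c=c or manip.camera_info(n); K=np.array(c["intrinsics"]);R=cv2.Rodrigues(np.array(c["rvec"]))[0];t=np.array(c["tvec"]).ravel()
    o=-R.T@t; d=R.T@np.linalg.inv(K)@np.array([*uv,1.]); return o+d*(z-o[2])/d[2]
def proj(n,P):
    c=manip.camera_info(n); return cv2.projectPoints(np.array(P,float).reshape(-1,3),np.array(c["rvec"]),np.array(c["tvec"]),np.array(c["intrinsics"]),None)[0].reshape(-1,2)
E
python3 - <<'E'
from h import *
f=cv2.imread("pics/top0.png")[125:305,300:500]
cv2.imwrite("pics/c.png",cv2.resize(f,None,fx=4,fy=4,interpolation=cv2.INTER_CUBIC)[:, :800][:720])
im=cv2.imread("pics/c.png");cv2.imwrite("pics/c1.png",im[40:640])
for nm,uv,z in [("hub",(379,226),.075),("col",(365,149),.095),("collar",(373,197),.097),("a402",(402,213),.068),("loupe",(325,313),.036),("flange",(282,266),.034),("vb",(284,184),.04),("ringg",(455,263),.02),("pin",(493,206),.022),("bot",(481,158),.105)]: print(nm,ray("top",uv,z).round(4))
E
```

```text
hub [ 0.5965 -0.0882  0.075 ]
col [ 0.7294 -0.0648  0.095 ]
collar [ 0.6435 -0.0763  0.097 ]
a402 [ 0.6205 -0.1306  0.068 ]
loupe [0.4471 0.007  0.036 ]
flange [0.5318 0.0832 0.034 ]
vb [0.6813 0.0787 0.04  ]
ringg [ 0.5351 -0.2338  0.02  ]
pin [ 0.6407 -0.3095  0.022 ]
bot [ 0.709  -0.2641  0.105 ]
```

View pics/c1.png

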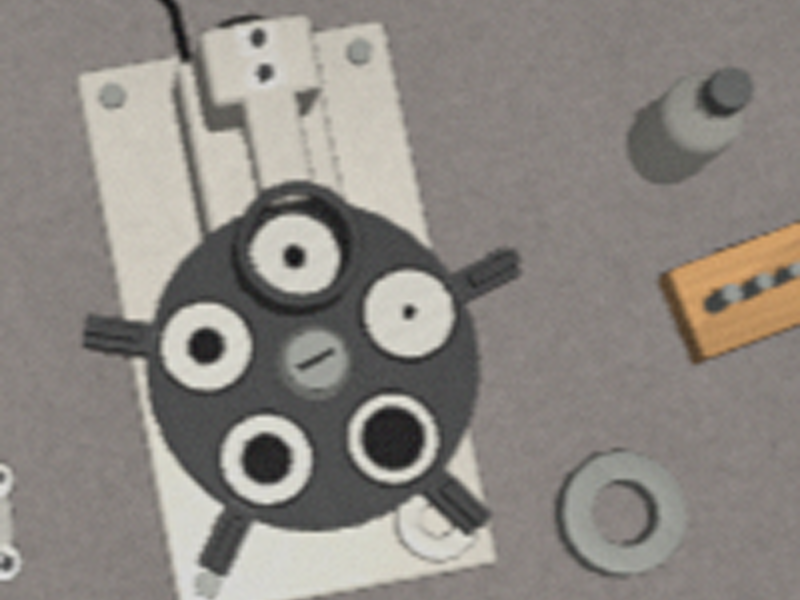

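Smallest plate is at crop (408,312), one stop clockwise of the collar, so the turret needs +72° (counter-clockwise). I'll push the tab nearest the robot, at crop (225,540), well away from the arm. First I'll fit the pivot and yaw.

Run:
```python
from h import *
from scipy.optimize import least_squares
pts=np.array([(294,256),(409,313),(393,438),(267,459),(205,346)]);full=pts/4+[300,135]
P=np.array([ray("top",p,.068)[:2] for p in full])
ang=np.radians([0,-72,-144,144,72])
f=lambda q:(q[:2]+.048*np.c_[np.cos(q[2]+ang),np.sin(q[2]+ang)]-P).ravel()
s=least_squares(f,[.6,-.09,.2]);h,y=s.x[:2],s.x[2];print(h.round(4),np.degrees(y).round(1),(s.fun*1e3).round(1))
st=manip.read_state();p=st["tool_pos"];R=np.array(st["eef_rot"]);yaw=np.degrees(np.arctan2(R[1,0],R[0,0]))
for a in [108,112,116,120,125,130,140,150,160,170,180,186,190,195]:
    w=np.degrees(y)+a; q=h+.093*np.array([np.cos(np.radians(w)),np.sin(np.radians(w))])
    print(a,q.round(4),((q-p[:2])*100).round(1),"turn",np.radians(w-180-yaw).round(3))
```

```text
[ 0.5985 -0.0881] 8.9 [-0.2  0.   0.2  0.   0.   0.   0.   0.2  0.  -0.3]
108 [ 0.5564 -0.0052] [36.4 61.5] turn -1.401
112 [ 0.5507 -0.0084] [35.9 61.2] turn -1.331
116 [ 0.5452 -0.0119] [35.3 60.9] turn -1.261
120 [ 0.5401 -0.0158] [34.8 60.5] turn -1.191
125 [ 0.534  -0.0211] [34.2 59.9] turn -1.104
130 [ 0.5284 -0.027 ] [33.6 59.3] turn -1.017
140 [ 0.5188 -0.0401] [32.7 58. ] turn -0.842
150 [ 0.5117 -0.0547] [32.  56.6] turn -0.668
160 [ 0.5072 -0.0703] [31.5 55. ] turn -0.493
170 [ 0.5055 -0.0864] [31.4 53.4] turn -0.319
180 [ 0.5066 -0.1025] [31.5 51.8] turn -0.144
186 [ 0.5086 -0.1121] [31.7 50.8] turn -0.04
190 [ 0.5105 -0.1183] [31.9 50.2] turn 0.03
195 [ 0.5134 -0.1258] [32.2 49.5] turn 0.118
```

Emit:
carry_out(steps=[[[0,36,61.2,0,0,0,-1.33],[0,36,61.2,0,0,0,-1.33],[0,36,61.2,0,0,0,-1.33],[0,36,61.2,0,0,0,-1.33],[0,36,61.2,0,0,0,-1.33],[0,36,61.2,0,0,0,-1.33],[0,36,61.2,0,0,0,-1.33],[0,36,61.2,0,0,0,-1.33],[0,36,61.2,0,0,0,-1.33],[0,36,61.2,0,0,0,-1.33],[0,36,61.2,0,0,0,-1.33],[0,36,61.2,0,0,0,-1.33],[0,36,61.2,0,0,0,-1.33],[0,36,61.2,0,0,0,-1.33],[0,36,61.2,0,0,0,-1.33],[0,36,61.2,0,0,0,-1.33],[0,36,61.2,-8,0,0,-1.33],[0,36,61.2,-8,0,0,-1.33],[0,36,61.2,-8,0,0,-1.33],[0,36,61.2,-8,0,0,-1.33]]])

```text
t: 2.1
tool_pos: [0.5517, -0.009, 0.1505]
eef_rot: [[0.514, -0.858, 0.001], [-0.858, -0.514, 0.001], [-0.0, -0.001, -1.0]]
force: [-0.6, 1.0, 0.5]
gripper_width: 0.0002
```

Run:
```python
from h import *
s=manip.read_state();R=np.array(s["eef_rot"]);print(s["t"],s["tool_pos"],np.degrees(np.arctan2(R[1,0],R[0,0])),R[:,2].round(3),s["gripper_width"],np.round(s["force"],2),np.round(s["joint_positions"],2))
w=manip.grab_frame("wrist");cv2.imwrite("pics/w1.png",w[:,:,::-1])
print(proj("wrist",[[.5985,-.0881,.075]]+[[*(np.array([.5985,-.0881])+.09*np.array([np.cos(a),np.sin(a)])),.066] for a in np.radians([80.9,152.9])]).round(0))
```

```text
2.1 [ 0.55172918 -0.00903107  0.15052573] -59.068118050261916 [ 0.001  0.001 -1.   ] 0.00022945369346985368 [-0.59  0.95  0.47] [-0.22  0.1   1.87  0.    1.16  2.38]
[[326. 113.]
 [243. 220.]
 [393. 230.]]
```

View pics/w1.png

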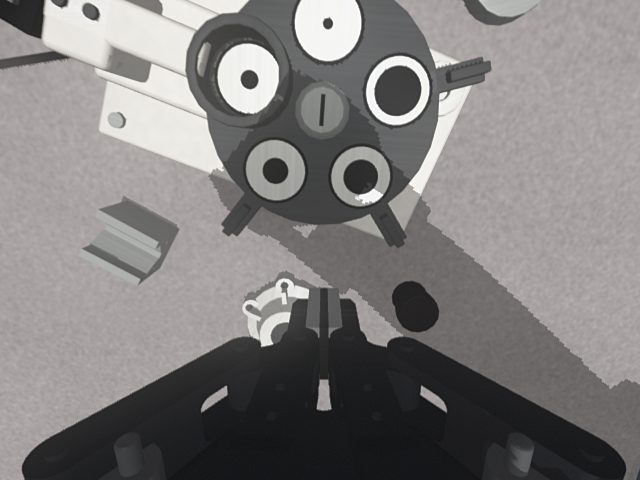

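Apertures, hub (323,110) and the two near tabs (240,213) and (388,224) all match the projections to within a few mm. Fingers are shut and centred in the gap. Descending, then easing up to contact.

Emit:
carry_out(steps=[[[0,0,0,-3,0,0,0],[0,0,0,-6,0,0,0],[0,0,0,-8,0,0,0],[0,0,0,-9.6,0,0,0],[0,0,0,-9.6,0,0,0],[0,-0.6,-0.4,-9.6,0,0,0.07],[0,-1.1,-0.7,-9.6,0,0,0.14],[0,-1.7,-1.2,-9.6,0,0,0.23],[0,-1.7,-1.2,-9.6,0,0,0.23]]])

```text
t: 3.05
tool_pos: [0.5373, -0.0221, 0.0586]
eef_rot: [[0.695, -0.719, 0.008], [-0.719, -0.695, -0.0], [0.006, -0.006, -1.0]]
force: [-0.9, 0.3, 0.1]
gripper_width: -0.0003
```

Run:
```python
from h import *
s=manip.read_state();p=s["tool_pos"];R=np.array(s["eef_rot"]);yaw=np.degrees(np.arctan2(R[1,0],R[0,0]))
print(s["t"],p.round(4),yaw,s["force"]);h=np.array([.5985,-.0881])
d=p[:2]-h;print(np.hypot(*d),np.degrees(np.arctan2(d[1],d[0]))-8.9)
for a in np.arange(128,192,2.5):
    w=8.9+a; q=h+.093*np.array([np.cos(np.radians(w)),np.sin(np.radians(w))])
    print(a,((q-p[:2])*100).round(1),np.radians(w-180-yaw).round(2))
cv2.imwrite("pics/t2.png",cv2.resize(manip.grab_frame("top")[125:305,300:500,::-1],(600,540)))
```

```text
3.05 [ 0.5373 -0.0221  0.0586] -45.945270766685404 [-0.89905501  0.31257898  0.05325158]
0.09001789648708083 123.96056271647703
128.0 [-0.7 -0.2] 0.05
130.5 [-0.9 -0.5] 0.09
133.0 [-1.2 -0.9] 0.14
135.5 [-1.4 -1.2] 0.18
138.0 [-1.7 -1.5] 0.22
140.5 [-1.9 -1.9] 0.27
143.0 [-2.1 -2.2] 0.31
145.5 [-2.3 -2.6] 0.36
148.0 [-2.4 -2.9] 0.4
150.5 [-2.6 -3.3] 0.44
153.0 [-2.7 -3.7] 0.49
155.5 [-2.8 -4.1] 0.53
158.0 [-2.9 -4.5] 0.57
160.5 [-3.  -4.9] 0.62
163.0 [-3.1 -5.3] 0.66
165.5 [-3.1 -5.7] 0.7
168.0 [-3.2 -6.1] 0.75
170.5 [-3.2 -6.5] 0.79
173.0 [-3.2 -6.9] 0.84
175.5 [-3.1 -7.3] 0.88
178.0 [-3.1 -7.7] 0.92
180.5 [-3.1 -8.1] 0.97
183.0 [-3.  -8.5] 1.01
185.5 [-2.9 -8.9] 1.05
188.0 [-2.8 -9.3] 1.1
190.5 [-2.6 -9.7] 1.14
```

Emit:
carry_out(steps=[[[0,-0.5,0,-0.4,0,0,0.05],[0,-0.7,-0.2,-0.4,0,0,0.07],[0,-0.9,-0.5,-0.4,0,0,0.09],[0,-1.2,-0.9,-0.4,0,0,0.14],[0,-1.4,-1.2,-0.4,0,0,0.18],[0,-1.7,-1.5,-0.4,0,0,0.22],[0,-1.9,-1.9,-0.4,0,0,0.27],[0,-2.1,-2.2,-0.4,0,0,0.31],[0,-2.3,-2.6,-0.4,0,0,0.36],[0,-2.4,-2.9,-0.4,0,0,0.4],[0,-2.6,-3.3,-0.4,0,0,0.44],[0,-2.7,-3.7,-0.4,0,0,0.49]]])

```text
t: 4.3
tool_pos: [0.511, -0.0588, 0.055]
eef_rot: [[0.952, -0.307, 0.008], [-0.307, -0.952, 0.004], [0.007, -0.007, -1.0]]
force: [1.0, 2.3, -0.1]
gripper_width: 0.0004
```

Run:
```python
from h import *
s=manip.read_state();p=s["tool_pos"];R=np.array(s["eef_rot"]);yaw=np.degrees(np.arctan2(R[1,0],R[0,0]))
print(s["t"],p.round(4),yaw,s["force"]);h=np.array([.5985,-.0881])
d=p[:2]-h;print(np.hypot(*d),np.degrees(np.arctan2(d[1],d[0]))-8.9)
for a in np.arange(150.5,192,2.5):
    w=8.9+a; q=h+.093*np.array([np.cos(np.radians(w)),np.sin(np.radians(w))])
    print(a,((q-p[:2])*100).round(1),np.radians(w-180-yaw).round(2))
cv2.imwrite("pics/t3.png",cv2.resize(manip.grab_frame("top")[125:305,300:500,::-1],(600,540)))
```

```text
4.3 [ 0.511  -0.0588  0.055 ] -17.898536680223724 [ 0.97227623  2.33756909 -0.10780344]
0.09227729093803323 152.5674656098051
150.5 [0.  0.3] -0.05
153.0 [-0.1 -0. ] -0.0
155.5 [-0.2 -0.4] 0.04
158.0 [-0.3 -0.8] 0.08
160.5 [-0.4 -1.2] 0.13
163.0 [-0.5 -1.6] 0.17
165.5 [-0.5 -2. ] 0.21
168.0 [-0.5 -2.4] 0.26
170.5 [-0.6 -2.8] 0.3
173.0 [-0.5 -3.2] 0.35
175.5 [-0.5 -3.6] 0.39
178.0 [-0.5 -4.1] 0.43
180.5 [-0.4 -4.5] 0.48
183.0 [-0.4 -4.9] 0.52
185.5 [-0.3 -5.2] 0.56
188.0 [-0.1 -5.6] 0.61
190.5 [-0. -6.] 0.65
```

View pics/t3.png

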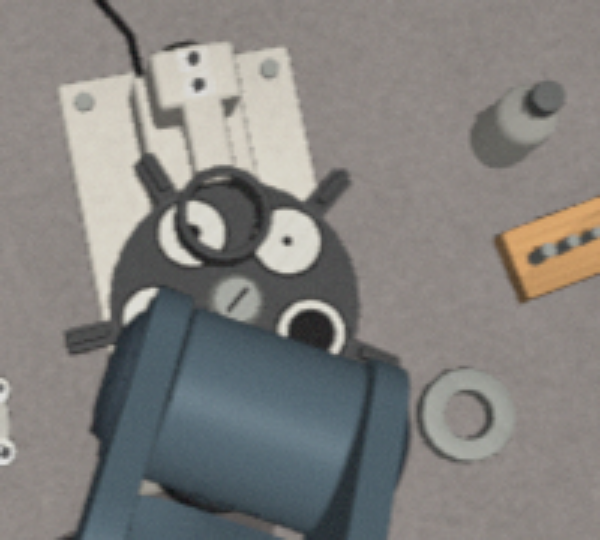

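Turret has turned about 25° counter-clockwise with about 2.5 N of push: small hole at (287,240), collar at (222,215), hub at (238,298). Continuing past the halfway point.

Emit:
carry_out(steps=[[[0,-0.2,-0.4,0,0,0,0.04],[0,-0.3,-0.8,0,0,0,0.08],[0,-0.4,-1.2,0,0,0,0.13],[0,-0.5,-1.6,0,0,0,0.17],[0,-0.5,-2.0,0,0,0,0.21],[0,-0.5,-2.4,0,0,0,0.26],[0,-0.6,-2.8,0,0,0,0.3],[0,-0.5,-3.2,0,0,0,0.35],[0,-0.5,-3.6,0,0,0,0.39],[0,-0.5,-4.1,0,0,0,0.43],[0,-0.5,-4.1,0,0,0,0.43]]])

```text
t: 5.45
tool_pos: [0.5063, -0.1009, 0.0554]
eef_rot: [[0.993, 0.117, 0.006], [0.117, -0.993, 0.006], [0.007, -0.006, -1.0]]
force: [-0.4, 1.4, -0.2]
gripper_width: 0.0001
```

Run:
```python
from h import *
s=manip.read_state();p=s["tool_pos"];h=np.array([.5985,-.0881])
d=p[:2]-h;print(s["t"],p.round(4),s["force"],np.hypot(*d),np.degrees(np.arctan2(d[1],d[0]))%360-8.9)
cv2.imwrite("pics/t4.png",cv2.resize(manip.grab_frame("top")[125:305,300:500,::-1],(600,540)))
```

```text
5.45 [ 0.5063 -0.1009  0.0554] [-0.42122996  1.36038618 -0.21585887] 0.09310830998279114 179.0069121611255
```

View pics/t4.png

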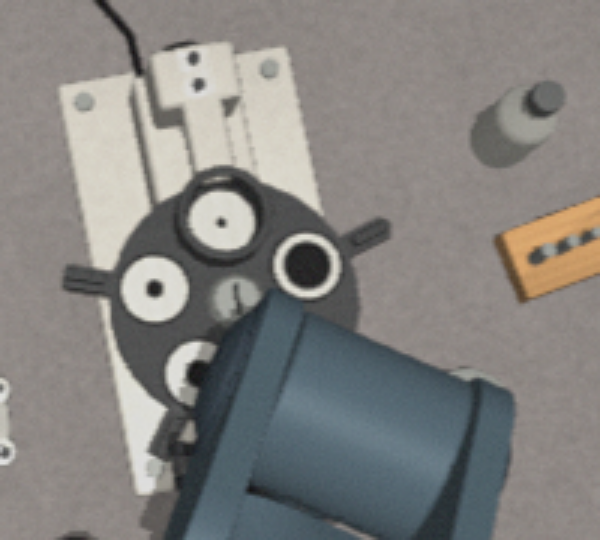

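The smallest aperture, at (221,222), has snapped home under the collar, and the finger stands mid-gap between tabs. Lifting straight up, then moving aside.

Emit:
carry_out(steps=[[[0,0,0,2,0,0,0],[0,0,0,6,0,0,0],[0,0,0,10,0,0,0],[0,0,0,15,0,0,0],[0,0,0,18,0,0,0],[0,-5,-5,18,0,0,0],[0,-10,-10,18,0,0,0],[0,-12,-15,18,0,0,0],[0,-12,-20,18,0,0,0],[0,-12,-25,18,0,0,0],[0,-12,-25,18,0,0,0],[0,-12,-25,18,0,0,0],[0,-12,-25,18,0,0,0]]])

```text
t: 6.8
tool_pos: [0.3859, -0.3508, 0.235]
eef_rot: [[0.993, 0.114, 0.006], [0.114, -0.993, 0.008], [0.007, -0.007, -1.0]]
force: [0.2, -0.6, 0.8]
gripper_width: 0.0002
```

Run:
```python
from h import *
s=manip.read_state();print(s["t"],s["tool_pos"],s["force"],np.abs(s["qvel"]).max())
f=manip.grab_frame("top")[:,:,::-1].copy();cv2.imwrite("pics/t5.png",f)
a=cv2.imread("pics/top0.png")
cv2.imwrite("pics/cmp.png",np.hstack([cv2.resize(x[130:330,250:530],(400,286)) for x in (a,f)]+[]))
c=cv2.resize(f[140:300,300:480],None,fx=3,fy=3,interpolation=cv2.INTER_CUBIC)
b=np.vstack([cv2.imread("pics/cmp.png")]);cv2.imwrite("pics/c5.png",c)
print(proj("top",[[.5985+.048*np.cos(np.radians(8.9)),-.0881+.048*np.sin(np.radians(8.9)),.068]]))
```

```text
6.8 [ 0.38587026 -0.35081     0.23503387] [ 0.17717622 -0.56652505  0.83591395] 0.032659397352030696
[[373.45999274 199.10888875]]
```

View pics/c5.png

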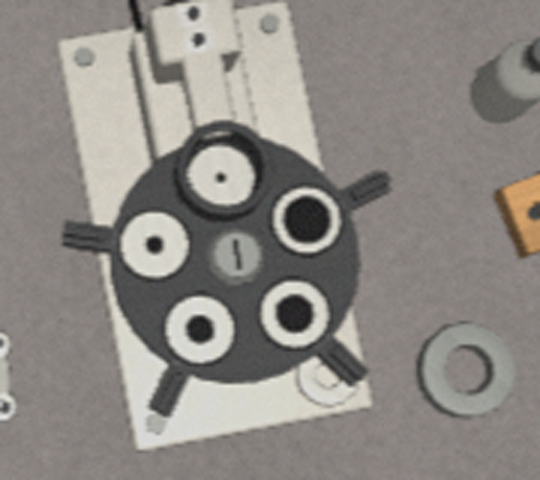

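View pics/cmp.png

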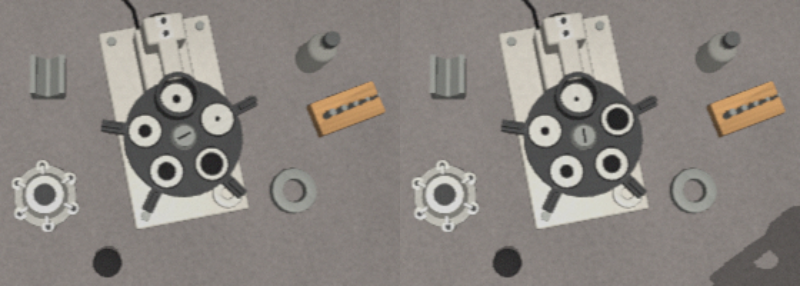

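The smallest hole, at crop (221,177) or full image (373.7,199.0), sits within a fraction of a pixel of the predicted home (373.5,199.1). The before and after pictures show every loose thing unmoved, and the hand is clear.

```bash
python3 -c "
from cell import manip
print(manip.sign_off(), manip.read_state()['t'])"
```

```text
the job is handed in; nothing more can be done
the job is handed in; nothing more can be done
```

The smallest aperture is home under the exit collar, and the job is handed in. With the fingers shut, I pushed the tab nearest the robot and stepped the turret one stop (72°) counter-clockwise. The turret pulled itself home, and I lifted the hand straight up and clear.

- **Aperture position:** in the last top view the smallest hole is within about 0.3 pixel (under 1 mm) of the predicted home position.
- **Forces and time:** the wrist readings I took during the push were about 2.5 N and 1.4 N. The clock read 6.8 s after the last move, against the 42 s limit.
- **Loose things:** the before and after pictures show all seven where they stood; I compared these by eye rather than measuring.
- **Turret at rest:** I judged this from the picture after the hand was clear, as turret speed is not reported.

No check failed or disagreed.

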